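# Push a part packet home down a guide-rail lane

## Robot

A 6-joint arm with a two-finger parallel gripper is mounted at the origin on a cart in front of the work surface, level with it; the furniture and walls round the work are solid. World frame = base frame: x ahead of the robot, y to its left, z up, the work surface at z = 0. Lengths are in mm, angles in rad, forces in N, time in s.
With the tool pointing down it reaches from about 250 to 725 mm from the base axis. Payload 9.7 kg.
Tool frame: the origin (TCP) lies midway between the tips of the shut fingers; the grasp point (between the pads) lies 19 mm behind it; z points along the fingers, y is the direction in which the jaws open and shut (so a half turn about z gives the same grasp; the last joint's range is limited). The gripper opens to 85 mm and grips with 20 to 120 N. Pads are 22 mm wide; open, the fingers measure 114 mm over their backs; the gripper's body (76 mm by 85 mm) begins 54 mm behind the grasp point. The pads swing forward as they close: fully open they stand 13 mm farther back than shut.
Start: joints at [-1.348, 0.087, 0.176, 1.66, 0, 1.571], TCP at [121.526, -536.403, 207.384] pointing down, gripper open.
Joint ranges: [-3.13, 3.13], [-0.85, 1.81], [-1.15, 1.24], [-2.2, 2.28], [-1.44, 1.52], [-3.14, 3.14]. Speed limits (rad/s): [2.22, 2.22, 2.57, 3.14, 3.14, 3.14].

## Interface

Orientations are given as [roll, pitch, yaw] about the fixed x, y, z axes, in that order (R = Rz(yaw) Ry(pitch) Rx(roll)).
In Python, from plant import bot gives the robot as it stands. The module is installed in compiled form; this text tells all that it offers.
- The arm moves only by the tool move_arm, never from a script. Its arguments are lists of equal length, an entry for each row: "xyz": the shift along the tool's x, y, z in cm, a list of three; "angular": the turn, a rotation vector about the tool's x, y, z in rad, a list of three; "gripper": the opening in per cent of the stroke, from 0 (shut) to 100 (fully open). In form: {"xyz": [[tx, ty, tz], ...], "angular": [[wx, wy, wz], ...], "gripper": [gripper, ...]}. A call has 1 to 20 rows; each row shifts and turns the commanded pose from where the row before left it, along the tool's axes as they then stand; what a row does not reach is not made up. A row lasts 1/8 s, in which the tool goes at most 62.5 mm and 10.7 degrees, less where a joint would pass 70% of its speed; a pose out of reach is approached as far as the arm can. A call with a gripper value outside its range is refused whole. The fingers move at their own pace and stop on an object; "newtons" is the grip in N (left out, the last holds). Time passes only in rows, so rows that do not move let the fingers close. It gives the time, the measured TCP pose, the force and the opening at its end, in the units of the state.
- bot.get_state(): the state, without advancing time (a new reading comes with each control period).
- bot.camera(name): name is "side" or "top" or "wrist"; returns the picture (420x560x3 uint8, red, green, blue); there is no depth.
- bot.camera_model(name): a dict with "K" (3x3 intrinsics, pixels), "world_to_cam" (4x4, takes a point from world to camera coordinates). Camera axes: x right, y up, looking along -z (the intrinsics and any distortion apply to the point x, -y, -z); pixel columns grow to the right and rows downward; lengths in mm; the calibration is good to about 2 mm. A picture is of the moment at which its call begins: read the wrist's pose just before it. camera_model takes no time and is no camera call; for the wrist camera it gives the pose at the moment of the call.
- bot.close_job(): hands the job in, once; it reports no verdict.
Trained networks look in the newest picture that a camera, given by its name, has taken for a name from the list of things; names that differ only in an ending like _2 or _b are one class to them, and where a whole thing is asked for, a point or a joint stands for the part that bears it (a point fixed in the world has none). Each returns a list of dicts, best first, with "conf" (0 to 1); they miss things now and then, are a little off and sometimes report something else, mostly with a low value. They report only what shows in the picture. A call takes as long as a camera call.
- bot.recognise(camera, target): "at" ([column, row] in pixels, amid what is visible of it).
- bot.tip_of(camera, target): "at" ([column, row] in pixels: a listed point, or the origin of a listed thing).
The state is a dict: "clock": time; "joint_pos": joint angles; "qvel": joint speeds; "effort": joint torques, N m; "position": TCP position; "ee_rot": TCP orientation; "wrist_force": force on the tool from outside, world axes, zero at the start; "torque": the same for the moment, N m; "opening": finger opening in mm.
Only numpy, scipy, OpenCV 4.12 (cv2) and the standard library are available. Lean on these libraries where they do the work, as an engineer would, in place of code of your own. Each camera call takes 0.05 s, during which the arm holds its last target.

## Task

Without gripping or lifting it, push the small carton along the raised wooden board: line it up with the lane between the two low guide rails, then push it lengthwise down the lane, gently, until its end is right up against the end stop. Neither the carton nor the robot may touch either rail, and the spanner and the spark plugs beside the lane stay where they are. Leave the carton lying there and back the fingers off it.

Things in the scene. Friction and masses are not known exactly. Their poses are not given: they have to be found in the camera images.
- packet_centre (a point): centre of the small carton to be pushed: a closed cardboard box 60 x 85 x 27 mm with a red panel on its lid, about 0.15 kg, lying flat on the board. The point is half-way up, 13 mm above the board. Its x axis runs across the carton (60 mm), its y axis along its length (85 mm), z up; either end may lead.
- lane: the lane: origin midway between the rails at the open mouth, on the board's top surface; x points down the lane from the mouth to the end stop, z up. The end stop is a steel bar right across the lane, 22 mm high, its face at x = 155 mm. Nothing lies between the rails; the carton slides on the board itself.
- rails: the two straight aluminium guide rails, fixed on the board, same origin and axes as the lane: each 155 mm long (x = 0 to 155 mm), 10 mm wide, 12 mm high; their inner faces are 74 mm apart (y = -37 and +37 mm).
- home (a point): where the carton's centre is when it is home: on the lane's centre line, 112.5 mm from the mouth, 13 mm above the board; axes as the lane's.
- riser: the raised wooden board on steel legs: 360 x 270 mm, fixed. Origin at the centre of its top surface, which is level, 260 mm above the cart top; x along its length, in about the lane's direction, y across towards the robot, z up. The carton starts on the -x third of the board, the lane takes the other part.
- spanner: bystander: steel ring spanner 162 x 30 x 7 mm lying on the board beside the lane, on the side away from the robot; origin at the centre of its underside, x along its length.
- plug_a: bystander: spark plug 78 mm long, 22 mm high, lying on the board beside the lane on the robot's side, nearer the mouth; origin at the centre of its underside, y along its length.
- plug_b: bystander: spark plug like the other, nearer the end stop; origin at the centre of its underside, y along its length.

How it is judged:
By the outcome, as a careful person would: the job done as asked, in the order asked, and still so for the second after the job is handed in, with the robot touching nothing.
It also fails if it takes over 61 s, if anything falls off the work surface, if the arm or the gripper's body presses on something with over 40 N, if the wrist force passes 120 N, or if a joint passes its speed limit or range.

## Working session

There is one attempt and no reset: what is moved stays moved. The work goes in short steps, Python scripts to look and compute and a tool call to move; the robot and the scene stay as the last step left them, time stands still between calls to the robot, and variables do not carry over. Pictures are saved under pics/ and viewed, and the job is handed in when it is done.

Besides the shell and the picture viewer there is one more tool, called as a command line: name --argument value ..., lists and objects as JSON in quotes. move_arm: Moves the arm, as the interface text tells. Its arguments: {"type":"object","properties":{"xyz":{"type":"array","items":{"type":"array","items":{"type":"number"}}},"angular":{"type":"array","items":{"type":"array","items":{"type":"number"}}},"gripper":{"type":"array","items":{"type":"number"}},"newtons":{"type":"number"}},"required":["xyz","angular","gripper"]}

```bash
mkdir -p pics; cat > look.py <<'E'
import sys,cv2,numpy as np
from plant import bot
E
python3 - <<'E'
from plant import bot
import cv2,numpy as np
print(bot.get_state())
for c in ["side","top","wrist"]:
    m=bot.camera_model(c); print(c,{k:np.round(v,3).tolist() if hasattr(v,'__len__') else v for k,v in m.items()})
    im=bot.camera(c); cv2.imwrite(f"pics/{c}0.png",im[:,:,::-1])
E
```

```text
{'clock': 0.0, 'joint_pos': array([-1.34798118e+00,  8.74476583e-02,  1.75122532e-01,  1.65980196e+00,
       -4.42082598e-05,  1.57084520e+00]), 'qvel': array([ 0.00038425,  0.00180958,  0.00050902,  0.00056494, -0.00065495,
        0.00086794]), 'effort': array([ 4.49500812e-04, -5.20383954e+01,  4.64807940e+01,  1.61785068e-02,
        1.93490723e-05,  8.82787901e-06]), 'position': array([ 121.46454289, -536.1463427 ,  206.68396669]), 'ee_rot': array([-3.14026190e+00,  4.42732607e-05,  2.22766334e-01]), 'wrist_force': array([ 1.30109863,  0.34742853, -0.10193693]), 'torque': array([-0.02594206,  0.02812687,  0.05397063]), 'opening': 85.00174703831539}
side {'K': [[420.739, 0.0, 285.026], [0.0, 420.739, 208.282], [0.0, 0.0, 1.0]], 'world_to_cam': [[0.996, -0.084, -0.015, -455.853], [0.067, 0.661, 0.747, -425.722], [-0.053, -0.746, 0.664, -823.548], [0.0, 0.0, 0.0, 1.0]]}
top {'K': [[514.127, 0.0, 286.973], [0.0, 514.127, 214.158], [0.0, 0.0, 1.0]], 'world_to_cam': [[0.011, -1.0, 0.02, 225.997], [0.99, 0.014, 0.142, -557.511], [-0.143, 0.019, 0.99, -1081.687], [0.0, 0.0, 0.0, 1.0]]}
wrist {'K': [[316.364, 0.0, 280.326], [0.0, 316.364, 209.829], [0.0, 0.0, 1.0]], 'world_to_cam': [[0.222, -0.975, -0.001, -549.86], [0.94, 0.214, -0.267, 35.073], [0.26, 0.058, 0.964, -378.177], [0.0, 0.0, 0.0, 1.0]]}
```

View pics/top0.png

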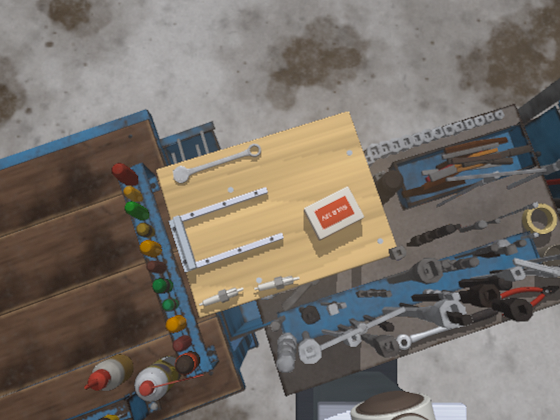

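View pics/side0.png

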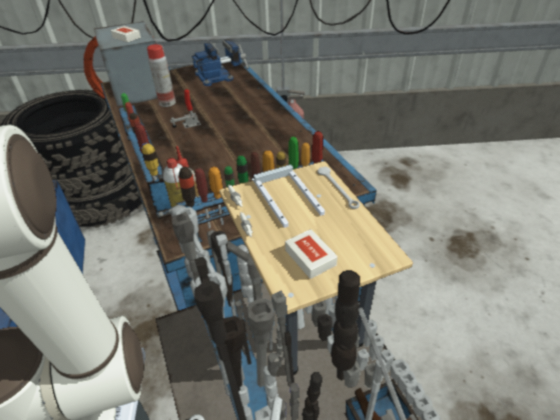

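```bash
cat > h.py <<'E'
import cv2,numpy as np
from plant import bot
def ray(m,px):
    T=np.array(m["world_to_cam"]);K=np.array(m["K"])
    d=np.array([(px[0]-K[0,2])/K[0,0],-(px[1]-K[1,2])/K[1,1],-1.])
    R=T[:3,:3];c=-R.T@T[:3,3];return c,R.T@d
def onz(m,px,z):
    c,d=ray(m,px);return c+d*(z-c[2])/d[2]
def proj(m,P):
    T=np.array(m["world_to_cam"]);K=np.array(m["K"])
    p=T[:3,:3]@np.array(P,float)+T[:3,3];return K[0,0]*p[0]/-p[2]+K[0,2],K[1,1]*-p[1]/-p[2]+K[1,2]
E
python3 - <<'E'
from h import *
for c in ["top","side"]:
    m=bot.camera_model(c)
    for t,z in [("packet_centre",273),("lane",260),("home",273),("riser",260),("plug_a",260),("spanner",260)]:
        for r in bot.tip_of(c,t)[:2]: print(c,t,round(r["conf"],2),np.round(r["at"],1),np.round(onz(m,r["at"],z),1))
E
```

```text
top packet_centre 0.96 [328.8 213.1] [523.6 165.5 273. ]
top riser 0.61 [276.4 208.9] [531.6 255.6 260. ]
top plug_a 0.65 [278.1 280.6] [407.8 251.  260. ]
top plug_a 0.56 [220.1 301.1] [372.2 348.8 260. ]
top spanner 0.76 [212.9 163.7] [610.5 368.4 260. ]
side packet_centre 0.66 [312.4 253.3] [526. 155. 273.]
side home 0.71 [282.3 184.8] [486.3 365.6 273. ]
side riser 0.71 [303.3 222.9] [520.4 251.9 260. ]
side plug_a 0.56 [248.4 225.1] [407.6 256.6 260. ]
side plug_a 0.42 [231.3 200.8] [371.6 337.3 260. ]
side spanner 0.85 [336.8 181.8] [612.8 380.1 260. ]
```

```bash
python3 - <<'E'
import cv2
im=cv2.imread("pics/top0.png")
cv2.imwrite("pics/topz.png",cv2.resize(im[170:290,160:320],None,fx=5,fy=5,interpolation=cv2.INTER_CUBIC)[:600,:800])
cv2.imwrite("pics/topz2.png",cv2.resize(im[175:255,290:380],None,fx=7,fy=7,interpolation=cv2.INTER_CUBIC))
E
```

```text
(no output)
```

View pics/topz.png

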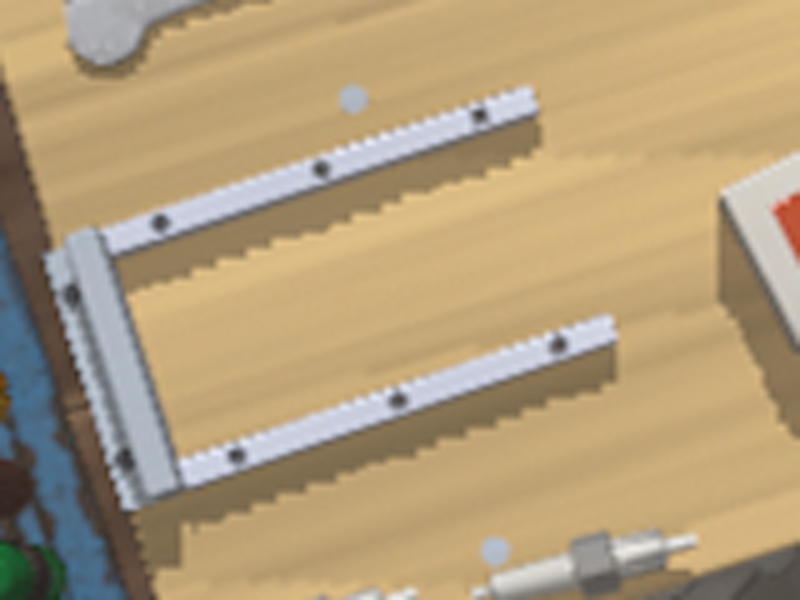

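View pics/topz2.png

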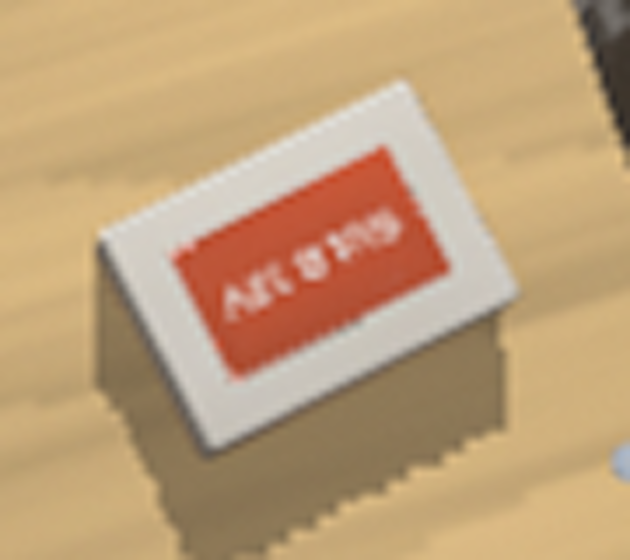

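View pics/wrist0.png

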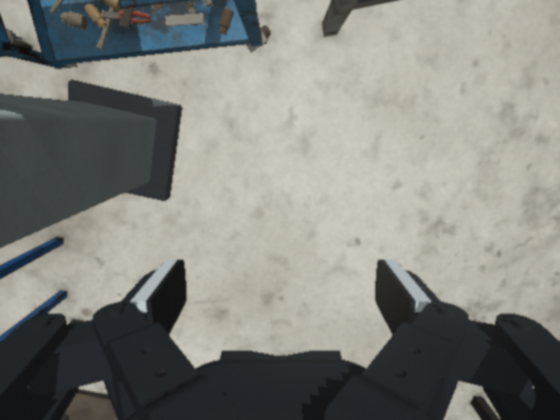

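```bash
python3 - <<'E'
from h import *
m=bot.camera_model("top")
f=lambda p,s,o,z:onz(m,[(p[0]+.5)/s-.5+o[0],(p[1]+.5)/s-.5+o[1]],z)[:2]
R={k:f(p,5,(160,170),272) for k,p in dict(uo=(533,88),ui=(538,113),li=(612,316),lo=(617,343),ufi=(115,256),lfi=(180,465)).items()}
for k,v in R.items(): print(k,v.round(1))
mouth=(R['ui']+R['li']+R['uo']+R['lo'])/4; end=(R['ufi']+R['lfi'])/2
n=np.linalg.norm
print("mouth",mouth,"len",n(end-mouth),"gap",n(R['ui']-R['li']),n(R['ufi']-R['lfi']))
for a,b in (('ui','ufi'),('li','lfi')):
    d=R[b]-R[a];print(np.degrees(np.arctan2(d[1],d[0])))
d=R['ui']-R['li'];print("mouth dir+90",np.degrees(np.arctan2(d[1],d[0]))+90)
C=[f(p,7,(290,175),287) for p in [(98,238),(403,82),(518,293),(210,452)]]
C=np.array(C);print(C.round(1),C.mean(0))
for a,b in ((1,0),(2,3),(3,0),(2,1)):
    d=C[b]-C[a];print(n(d),np.degrees(np.arctan2(d[1],d[0])))
u=np.array([np.cos(np.radians(108)),np.sin(np.radians(108))]);v=np.array([-u[1],u[0]])
q=C.mean(0)-mouth;print("carton in lane",q@u,q@v)
E
```

```text
uo [567.4 273.7]
ui [558.7 271.9]
li [488.6 245.4]
lo [479.4 243.6]
ufi [507.  415.3]
lfi [436.2 390.6]
mouth [523.53587053 258.66606621] len 153.33599879890696 gap 74.87609224276976 74.9657826892327
109.83452817205306
109.86903921503352
mouth dir+90 110.65138196142588
[[528.7 209.6]
 [568.1 135.6]
 [516.7 108. ]
 [477.2 182.4]] [522.65114399 158.91995146]
83.92734597852515 118.06084280996734
84.25706142731129 117.95473228114075
58.23907739917323 27.830119647014655
58.394724704846354 28.154103963246985
carton in lane -94.59079687090815 31.66466952553779
```

move_arm --xyz '[[0, 0, -5], [0, 0, -5], [0, 0, -5], [0, 0, -5], [0, 0, 0]]' --angular '[[0, 0, 0], [0, 0, 0], [0, 0, 0], [0, 0, 0], [0, 0, 0]]' --gripper '[45, 45, 45, 45, 45]'

```text
clock: 1.38
position: [121.7, -537.2, 411.8]
ee_rot: [3.134, -0.0, 0.223]
wrist_force: [-0.0, 0.3, -0.8]
opening: 38.6
```

move_arm --xyz '[[3.15, -3.84, 0], [3.15, -3.84, 0], [3.15, -3.84, 0], [3.15, -3.84, 0], [3.15, -3.84, 0], [3.15, -3.84, 0], [3.15, -3.84, 0], [3.15, -3.84, 0], [3.15, -3.84, 0], [3.15, -3.84, 0], [3.15, -3.84, 0], [3.15, -3.84, 0], [3.15, -3.84, 0], [3.15, -3.84, 0], [3.15, -3.84, 0], [0, 0, 0]]' --angular '[[0, 0, 0], [0, 0, 0], [0, 0, 0], [0, 0, 0], [0, 0, 0], [0, 0, 0], [0, 0, 0], [0, 0, 0], [0, 0, 0], [0, 0, 0], [0, 0, 0], [0, 0, 0], [0, 0, 0], [0, 0, 0], [0, 0, 0], [0, 0, 0]]' --gripper '[45, 45, 45, 45, 45, 45, 45, 45, 45, 45, 45, 45, 45, 45, 45, 45]'

```text
clock: 3.38
position: [459.6, 117.9, 404.7]
ee_rot: [-3.131, 0.004, 0.245]
wrist_force: [-0.4, 0.2, -0.9]
opening: 38.2
```

```bash
python3 - <<'E'
from h import *
s=bot.get_state();print(s["joint_pos"].round(3),s["position"].round(1),s["ee_rot"].round(3),s["opening"])
np.save("wm1.npy",np.array(bot.camera_model("wrist")["world_to_cam"]))
im=bot.camera("wrist"); cv2.imwrite("pics/wrist1.png",im[:,:,::-1])
E
```

```text
[0.244 0.09  0.588 2.073 0.011 3.14 ] [459.6 117.9 404.7] [-3.131  0.004  0.245] 38.21400299989781
```

View pics/wrist1.png

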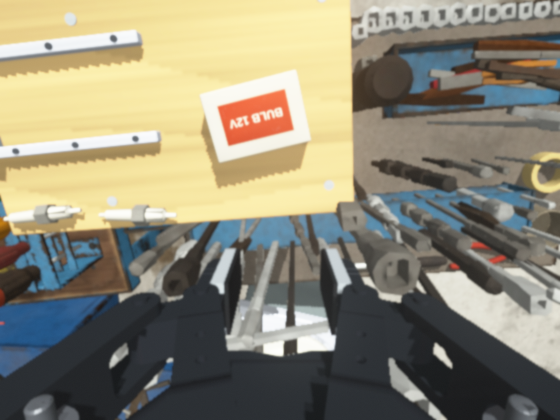

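```bash
cat >> h.py <<'E'
M0=np.array([523.5,258.7])
A=np.radians(109.9);U=np.array([np.cos(A),np.sin(A)]);V=np.array([-U[1],U[0]])
def lane(p): q=np.array(p)[:2]-M0; return np.array([q@U,q@V]).round(1)
def carton(C):
    C=np.array(C)[:,:2]; r=cv2.minAreaRect(C.astype(np.float32)); 
    p=cv2.boxPoints(r); e=[p[1]-p[0],p[2]-p[1]]; e=max(e,key=np.linalg.norm)
    a=np.degrees(np.arctan2(e[1],e[0]))%180
    return lane(r[0]),np.round(r[1],1),round(a-109.9,2)
def lid(im,m,z=287):
    # pale lid+red panel blob: near-white or red pixels; return contour rect in world
    hsv=cv2.cvtColor(im,cv2.COLOR_RGB2HSV)
    red=cv2.inRange(hsv,(0,130,80),(14,255,255))|cv2.inRange(hsv,(172,130,80),(180,255,255))
    return red
E
python3 - <<'E'
from h import *
m=bot.camera_model("wrist"); m=dict(m); m["world_to_cam"]=np.load("wm1.npy")
im=cv2.imread("pics/wrist1.png")
cv2.imwrite("pics/w1z.png",cv2.resize(im[55:175,190:320],None,fx=5,fy=5,interpolation=cv2.INTER_CUBIC))
cv2.imwrite("pics/w1r.png",cv2.resize(im[20:160,60:170],None,fx=4,fy=4,interpolation=cv2.INTER_CUBIC))
print(carton([onz(m,p,287) for p in [(201,95),(297,70),(310,137),(219,161)]]))
for p in [(137,31),(142,46),(158,131),(160,144)]: w=onz(m,p,272);print(w.round(1),lane(w))
E
```

```text
(array([-96.5,  34.9]), array([57. , 84.4]), np.float32(7.69))
[567.3 271.8 272. ] [ -2.6 -45.6]
[556.7 266.1 272. ] [ -4.3 -33.8]
[489.4 242.7 272. ] [-3.5 37.5]
[478.2 239.2 272. ] [-2.9 49.2]
```

View pics/w1z.png

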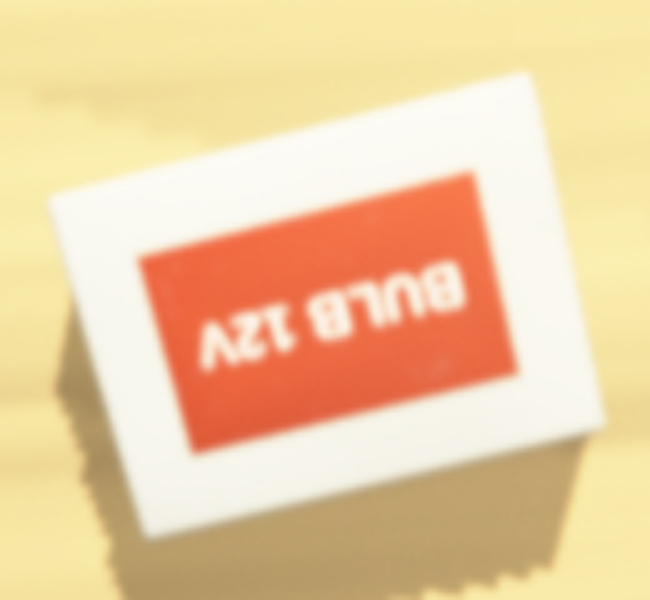

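View pics/w1r.png

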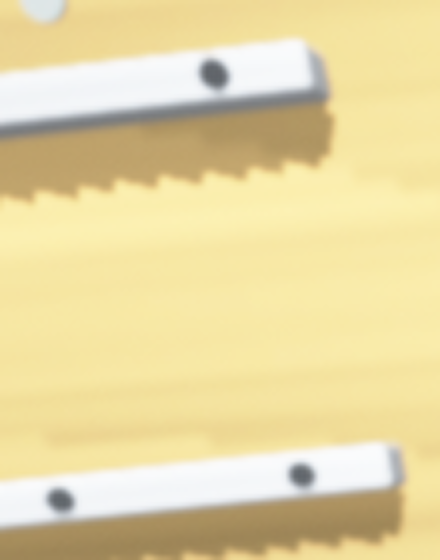

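move_arm --xyz '[[0.9, -1.8, 0], [0, 0, 3], [0, 0, 3.5], [0, 0, 4], [0, 0, 0], [0, 0, 0]]' --angular '[[0, 0, -0.102], [0, 0, 0], [0, 0, 0], [0, 0, 0], [0, 0, 0], [0, 0, 0]]' --gripper '[45, 45, 45, 45, 45, 45]'

```text
clock: 4.18
position: [462.5, 136.3, 304.6]
ee_rot: [-3.131, -0.003, 0.343]
wrist_force: [0.4, 0.0, 0.5]
opening: 38.7
```

```bash
cat > snap.py <<'E'
import sys
from h import *
n=sys.argv[1]
s=bot.get_state();print(s["joint_pos"].round(3),s["position"].round(1),s["ee_rot"].round(3),"lane",lane(s["position"]),"F",s["wrist_force"].round(1))
for c in sys.argv[2:]:
    np.save(f"m_{c}{n}.npy",np.array(bot.camera_model(c)["world_to_cam"]))
    im=bot.camera(c); cv2.imwrite(f"pics/{c}{n}.png",im[:,:,::-1])
E
python3 snap.py 2 wrist top side
```

```text
[ 0.28  -0.018  0.261  1.848  0.011  3.078] [462.5 136.3 304.6] [-3.131e+00 -3.000e-03  3.430e-01] lane [-94.3  99.1] F [0.4 0.  0.5]
```

View pics/wrist2.png

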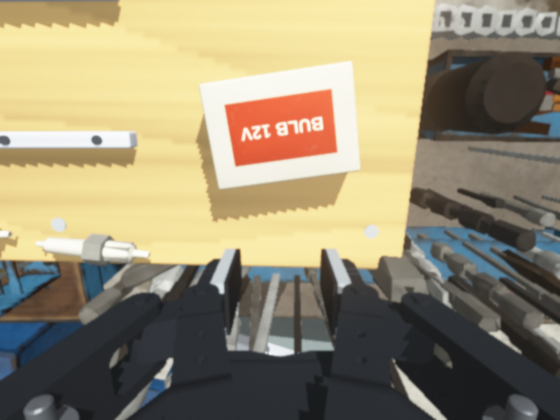

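View pics/side2.png

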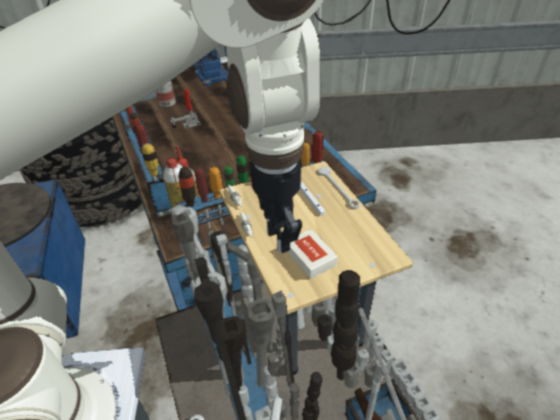

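View pics/top2.png

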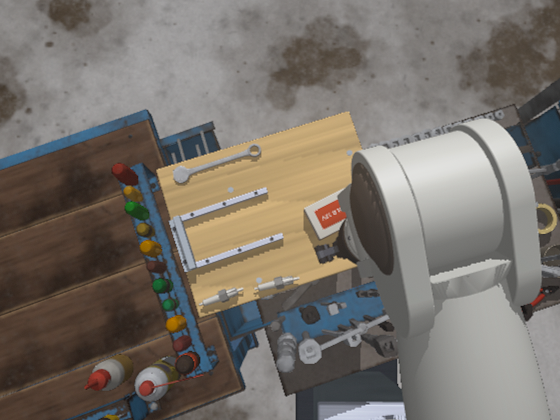

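move_arm --xyz '[[0, 0, 1.5], [0, 0, 1.5], [0, 0, 0.8], [0, 0, 0], [0.5, 0, 0], [0.5, 0, 0], [0.5, 0, 0], [0.5, 0, 0], [0.4, 0, 0], [0.4, 0, 0], [0.4, 0, 0], [0.4, 0, 0], [0.4, 0, 0], [0.4, 0, 0], [0, 0, 0], [0, 0, 0]]' --angular '[[0, 0, 0], [0, 0, 0], [0, 0, 0], [0, 0, 0], [0, 0, 0], [0, 0, 0], [0, 0, 0], [0, 0, 0], [0, 0, 0], [0, 0, 0], [0, 0, 0], [0, 0, 0], [0, 0, 0], [0, 0, 0], [0, 0, 0], [0, 0, 0]]' --gripper '[45, 45, 45, 45, 45, 45, 45, 45, 45, 45, 45, 45, 45, 45, 45, 45]'

```text
clock: 6.32
position: [503.9, 152.0, 264.6]
ee_rot: [-3.131, -0.001, 0.344]
wrist_force: [-0.4, 0.9, -0.7]
opening: 38.4
```

```bash
python3 snap.py 3 wrist side
```

```text
[0.287 0.059 0.259 1.771 0.011 3.084] [503.9 152.  264.6] [-3.131e+00 -1.000e-03  3.440e-01] lane [-93.6  54.8] F [-0.4  0.9 -0.7]
```

View pics/wrist3.png

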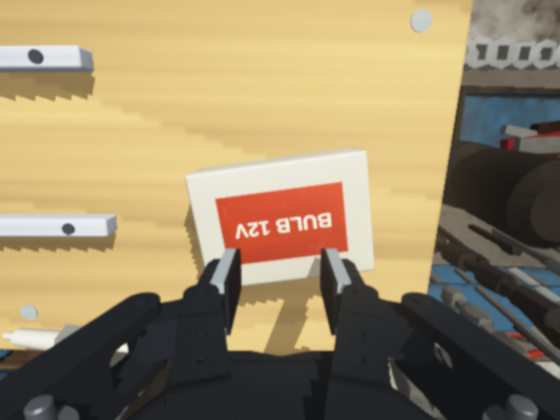

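View pics/side3.png

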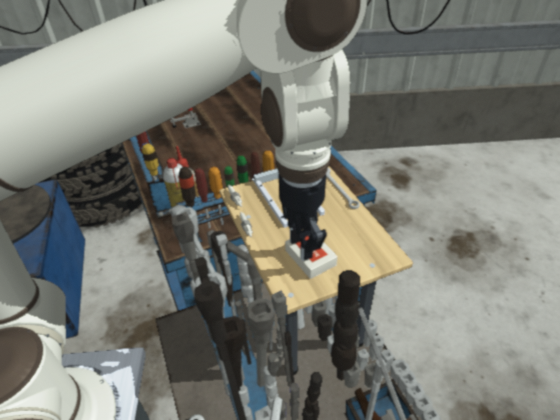

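```bash
python3 - <<'E'
from h import *
m=dict(bot.camera_model("wrist")); m["world_to_cam"]=T=np.load("m_wrist3.npy")
c=-T[:3,:3].T@T[:3,3];print("cam",c.round(1),lane(c), "view dir",(-T[2,:3]).round(3))
s=bot.get_state();p=s["position"];y=-U
for z in (265,271,284):
  for h in (0,-19,19): print(z,h,np.round(proj(m,[*(p[:2]+y*h),z]),0))
for z in (287,272): print(z,carton([onz(m,q,z) for q in [(187,176),(364,152),(374,267),(213,288)]]))
for q in [(91,51),(115,221)]: w=onz(m,q,272);print(lane(w))
E
```

```text
cam [568.1 172.8 431.1] [-96.  -12.7] view dir [-0.254 -0.08  -0.964]
265 0 [280. 247.]
265 -19 [246. 247.]
265 19 [313. 247.]
271 0 [280. 251.]
271 -19 [245. 251.]
271 19 [314. 251.]
284 0 [279. 261.]
284 -19 [242. 261.]
284 19 [317. 261.]
287 (array([-96. ,  33.6]), array([58. , 81.7]), np.float32(8.38))
272 (array([-96. ,  38.5]), array([64.1, 90.2]), np.float32(8.38))
[ -7.  -44.7]
[-6.5 37.4]
```

move_arm --xyz '[[-1, 0, -0.3], [-1, 0, 0], [-1, 0, 0], [-1, 0, 0], [-1, 0, 0], [0, 0, 0]]' --angular '[[0, 0, 0], [0, 0, 0], [0, 0, 0], [0, 0, 0], [0, 0, 0], [0, 0, 0]]' --gripper '[45, 45, 45, 45, 45, 45]'

```text
clock: 7.18
position: [456.3, 134.9, 268.0]
ee_rot: [-3.131, -0.002, 0.344]
wrist_force: [-0.6, -0.3, -0.8]
opening: 38.2
```

```bash
python3 snap.py 4 wrist side; python3 - <<'E'
import cv2
im=cv2.imread("pics/side4.png");cv2.imwrite("pics/side4z.png",cv2.resize(im[170:300,210:380],None,fx=4.5,fy=4.5,interpolation=cv2.INTER_CUBIC))
E
```

```text
[ 0.281 -0.06   0.147  1.776  0.011  3.078] [456.3 134.9 268. ] [-3.131e+00 -2.000e-03  3.440e-01] lane [-93.5 105.3] F [-0.6 -0.3 -0.8]
```

View pics/wrist4.png

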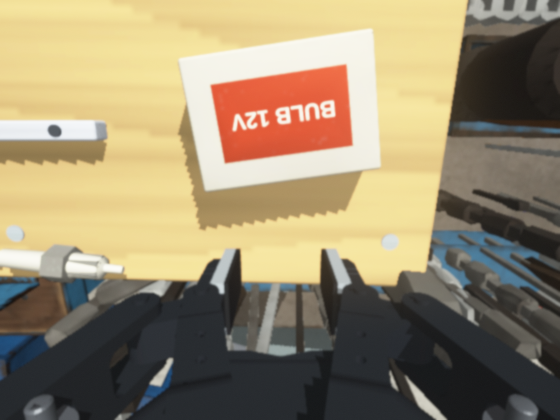

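View pics/side4z.png

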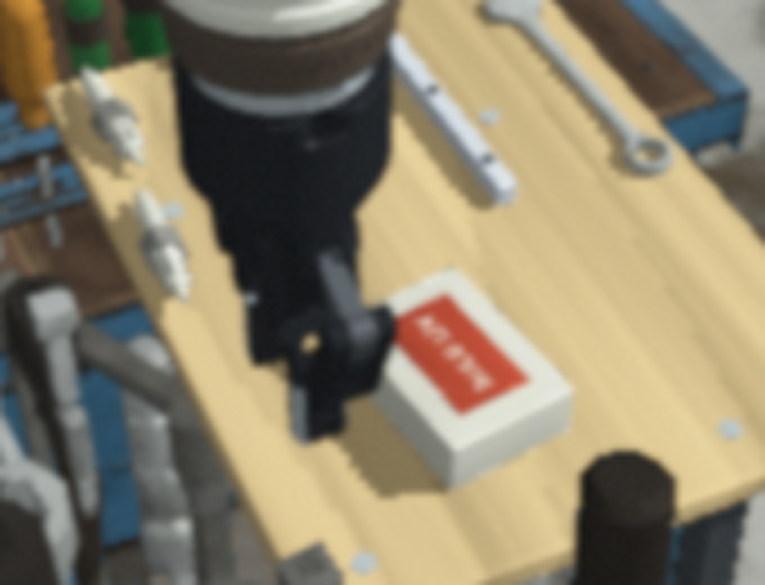

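```bash
python3 - <<'E'
from h import *
m=bot.camera_model("side")
p=bot.get_state()["position"]
for du in (-19,-30):
  q=p[:2]+U*du
  for z in (265,275,285,295,305): print(du,z,np.round(proj(m,[*q,z]),1))
m=dict(bot.camera_model("wrist")); m["world_to_cam"]=np.load("m_wrist4.npy")
print(carton([onz(m,q,287) for q in [(179,59),(372,29),(380,168),(205,191)]]))
for z in (265,280,295,305):
  for dv in (-11,11):
    print(z,dv,[np.round(proj(m,[*(p[:2]+V*dv+U*h),z]),0) for h in (-19,19)])
E
```

```text
-19 265 [280.6 274.3]
-19 275 [280.5 270.7]
-19 285 [280.3 267. ]
-19 295 [280.2 263.3]
-19 305 [280.1 259.5]
-30 265 [283.1 278.6]
-30 275 [283. 275.]
-30 285 [282.9 271.4]
-30 295 [282.8 267.7]
-30 305 [282.7 263.9]
(array([-95.5,  34.7]), array([58.5, 83. ]), np.float32(7.55))
265 -11 [array([313., 225.]), array([246., 225.])]
265 11 [array([312., 261.]), array([247., 261.])]
280 -11 [array([316., 235.]), array([243., 234.])]
280 11 [array([315., 273.]), array([244., 273.])]
295 -11 [array([319., 245.]), array([239., 245.])]
295 11 [array([318., 287.]), array([240., 287.])]
305 -11 [array([322., 254.]), array([236., 254.])]
305 11 [array([320., 298.]), array([237., 298.])]
```

move_arm --xyz '[[0, 0, 0.6], [0, 0, 0.6], [0, 0, 0.6], [0, 0, 0], [0, 0, 0]]' --angular '[[0, 0, 0], [0, 0, 0], [0, 0, 0], [0, 0, 0], [0, 0, 0]]' --gripper '[45, 45, 45, 45, 45]'

```text
clock: 7.9
position: [456.8, 135.3, 249.7]
ee_rot: [-3.131, -0.001, 0.344]
wrist_force: [-0.3, 0.5, -0.7]
opening: 37.9
```

```bash
python3 snap.py 5 wrist side; python3 - <<'E'
import cv2
im=cv2.imread("pics/side5.png");cv2.imwrite("pics/side5z.png",cv2.resize(im[210:300,230:350],None,fx=6,fy=6,interpolation=cv2.INTER_CUBIC))
E
```

```text
[ 0.281 -0.069  0.102  1.741  0.011  3.079] [456.8 135.3 249.7] [-3.131e+00 -1.000e-03  3.440e-01] lane [-93.3 104.7] F [-0.3  0.5 -0.7]
```

View pics/wrist5.png

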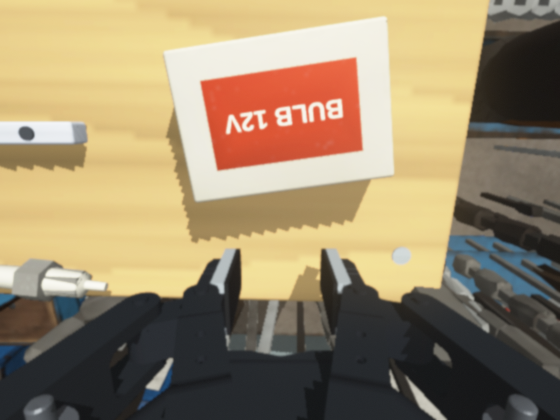

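View pics/side5z.png

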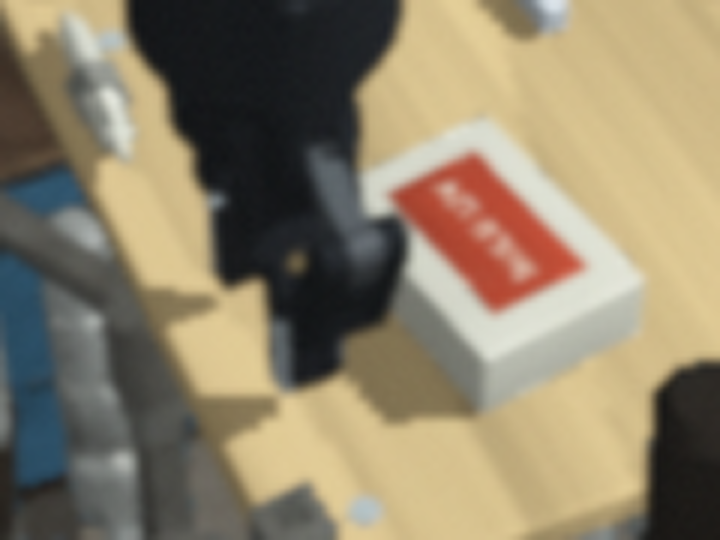

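move_arm --xyz '[[0.6, 0, 0.1], [0.6, 0, 0.1], [0.5, 0, 0], [0.4, 0, 0], [0.4, 0, 0], [0.4, 0, 0], [0.4, 0, 0], [0.4, 0, 0], [0.4, 0, 0], [0.4, 0, 0], [0.4, 0, 0], [0, 0, 0], [0, 0, 0]]' --angular '[[0, 0, 0], [0, 0, 0], [0, 0, 0], [0, 0, 0], [0, 0, 0], [0, 0, 0], [0, 0, 0], [0, 0, 0], [0, 0, 0], [0, 0, 0], [0, 0, 0], [0, 0, 0], [0, 0, 0]]' --gripper '[45, 45, 45, 45, 45, 45, 45, 45, 45, 45, 45, 45, 45]'

```text
clock: 9.62
position: [503.0, 151.9, 247.7]
ee_rot: [-3.131, -0.001, 0.344]
wrist_force: [-1.2, -0.4, -0.1]
opening: 38.7
```

```bash
python3 snap.py 6 wrist
```

```text
[0.287 0.046 0.212 1.736 0.011 3.085] [503.  151.9 247.7] [-3.131e+00 -1.000e-03  3.440e-01] lane [-93.4  55.7] F [-1.2 -0.4 -0.1]
```

View pics/wrist6.png

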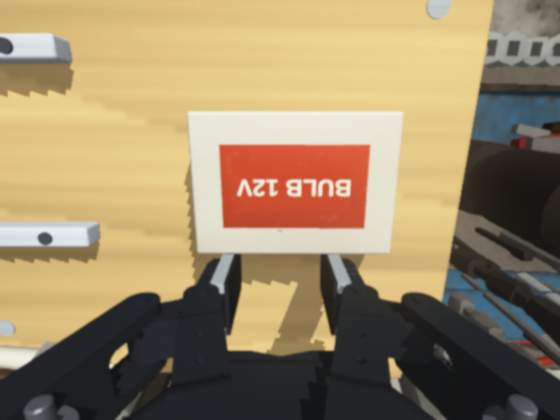

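```bash
cat > ms.py <<'E'
import sys
from h import *
# usage: ms.py n  -> wrist pose of snap n
n=sys.argv[1]; pts=eval(sys.argv[2]); rails=eval(sys.argv[3])
m=dict(bot.camera_model("wrist")); m["world_to_cam"]=np.load(f"m_wrist{n}.npy")
W=[onz(m,q,287) for q in pts]
print([lane(w) for w in W],carton(W))
for q in rails: print("rail",lane(onz(m,q,272)))
E
python3 ms.py 6 "[(188,112),(402,112),(391,253),(197,253)]" "[(66,34),(71,51),(97,223),(100,236)]"
```

```text
[array([-58.8, -15.8]), array([-141. ,  -15.6]), array([-142. ,   42.5]), array([-58.1,  42.7])] (array([-100. ,   13.3]), array([58.6, 84. ]), np.float32(0.13))
rail [ -7.1 -46.8]
rail [ -8.  -40.5]
rail [-7.1 33.9]
rail [-7.5 40.5]
```

```bash
python3 - <<'E'
import cv2
im=cv2.imread("pics/wrist6.png")
a=cv2.resize(im[20:80,0:100],None,fx=6,fy=6,interpolation=cv2.INTER_CUBIC)
b=cv2.resize(im[210:260,0:110],None,fx=6,fy=6,interpolation=cv2.INTER_CUBIC)[:,:600]
cv2.imwrite("pics/w6r.png",cv2.vconcat([a,b])[:600])
E
```

```text
(no output)
```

View pics/w6r.png

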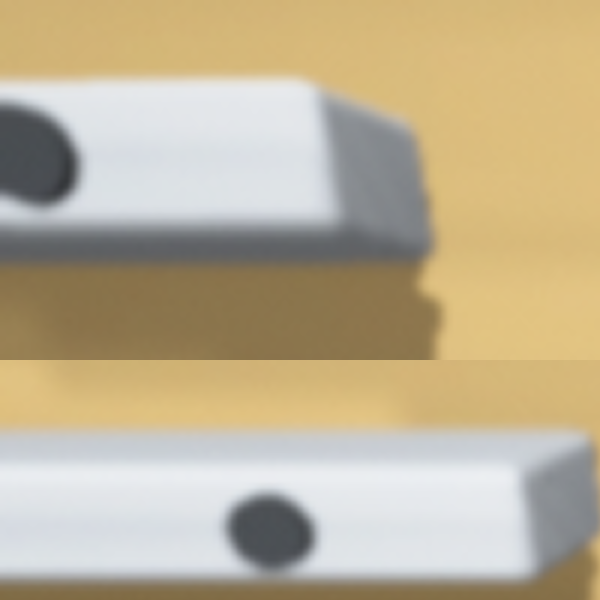

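```bash
python3 ms.py 6 "[(188,112),(402,112),(391,253),(197,253)]" "[(52.6,33.0),(56.3,57.2),(86.3,226.7),(89.2,246.3)]"
```

```text
[array([-58.8, -15.8]), array([-141. ,  -15.6]), array([-142. ,   42.5]), array([-58.1,  42.7])] (array([-100. ,   13.3]), array([58.6, 84. ]), np.float32(0.13))
rail [ -1.7 -47.2]
rail [ -1.5 -38.2]
rail [-1.7 35.8]
rail [-1.4 45.8]
```

move_arm --xyz '[[0.4, 0, 0], [0.4, 0, 0], [0.4, 0, 0], [0.22, 0, 0], [0, 0, 0], [0, 0, 0]]' --angular '[[0, 0, 0], [0, 0, 0], [0, 0, 0], [0, 0, 0], [0, 0, 0], [0, 0, 0]]' --gripper '[45, 45, 45, 45, 45, 45]'

```text
clock: 10.42
position: [516.3, 156.7, 247.6]
ee_rot: [-3.131, -0.001, 0.344]
wrist_force: [-0.2, 0.1, -0.5]
opening: 38.6
```

```bash
python3 snap.py 7 wrist
```

```text
[0.288 0.081 0.248 1.738 0.011 3.086] [516.3 156.7 247.6] [-3.131e+00 -1.000e-03  3.440e-01] lane [-93.5  41.4] F [-0.2  0.1 -0.5]
```

View pics/wrist7.png

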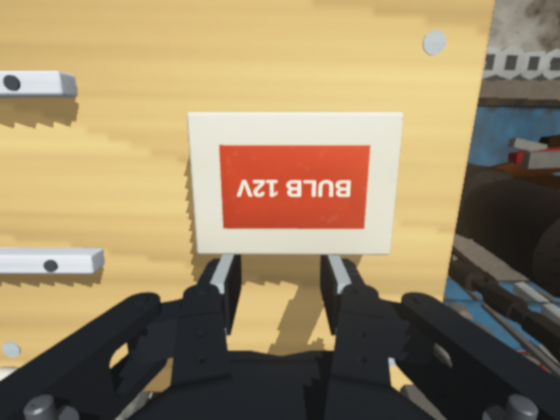

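move_arm --xyz '[[-0.8, 0, 0], [-1.1, 0, 0], [-1.1, 0, 0], [0, 0, -3], [0, 0, -5], [0, 0, 0]]' --angular '[[0, 0, 0], [0, 0, 0], [0, 0, 0], [0, 0, 0], [0, 0, 0], [0, 0, 0]]' --gripper '[45, 45, 45, 45, 40, 40]'

```text
clock: 11.22
position: [488.4, 145.7, 331.6]
ee_rot: [-3.131, -0.007, 0.344]
wrist_force: [0.3, -0.0, -1.0]
opening: 34.2
```

```bash
python3 snap.py 8 wrist; python3 - <<'E'
from h import *
A=[]
mt=bot.camera_model("top");ms=bot.camera_model("side")
for a,b in (((387,180),(348,278)),((388,183),(348,283))):
    c1,d1=ray(mt,a);c2,d2=ray(ms,b)
    t=np.linalg.lstsq(np.c_[d1,-d2],c2-c1,rcond=None)[0]
    p=c1+d1*t[0];q=c2+d2*t[1];print(p.round(),q.round(),lane(p))
E
```

```text
[0.283 0.069 0.406 1.901 0.011 3.081] [488.4 145.7 331.6] [-3.131 -0.007  0.344] lane [-94.3  71.5] F [ 0.3 -0.  -1. ]
[577.  70. 300.] [574.  70. 299.] [-195.7   13.6]
[574.  66. 291.] [574.  66. 291.] [-198.1   17.9]
```

View pics/wrist8.png

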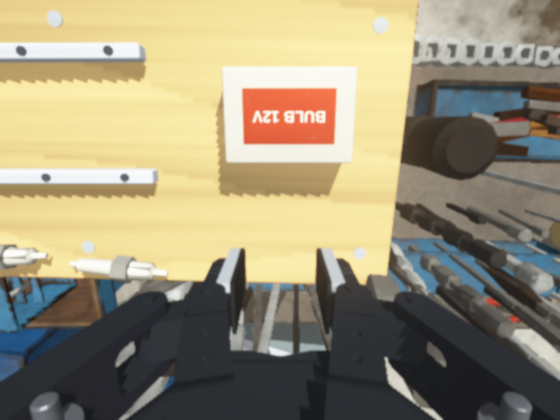

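```bash
python3 - <<'E'
from h import *
m=dict(bot.camera_model("wrist")); m["world_to_cam"]=np.load("m_wrist8.npy")
for q in [(463,150),(434,150)]: print([ (z,lane(onz(m,q,z))) for z in (285,297)])
for q in [(418,0),(388,275),(408,150)]: print("edge",lane(onz(m,q,260)))
E
python3 ms.py 8 "[(223,67),(356,67),(352,162),(226,163)]" "[(138,43),(141,57),(153,170),(155,184)]"
python3 - <<'E'
import cv2
im=cv2.imread("pics/wrist8.png")
a=cv2.resize(im[35:200,90:220],None,fx=3.6,fy=3.6,interpolation=cv2.INTER_CUBIC)
cv2.imwrite("pics/w8r.png",a)
E
```

```text
[(285, array([-215.1,   21.5])), (297, array([-208.4,   20.6]))]
[(285, array([-196. ,   21.5])), (297, array([-190.4,   20.5]))]
edge [-185.1  -74.2]
edge [-182.5  124.8]
edge [-188.5   23.4]
[array([-59. , -29.5]), array([-141.1,  -29.1]), array([-141.9,   29.1]), array([-58.1,  29.6])] (array([-99.8,  -0.2]), array([59.1, 83.8]), np.float32(0.39))
rail [ -1.5 -46.6]
rail [ -2.5 -38.2]
rail [-2.4 36.4]
rail [-2.8 46.6]
```

View pics/w8r.png

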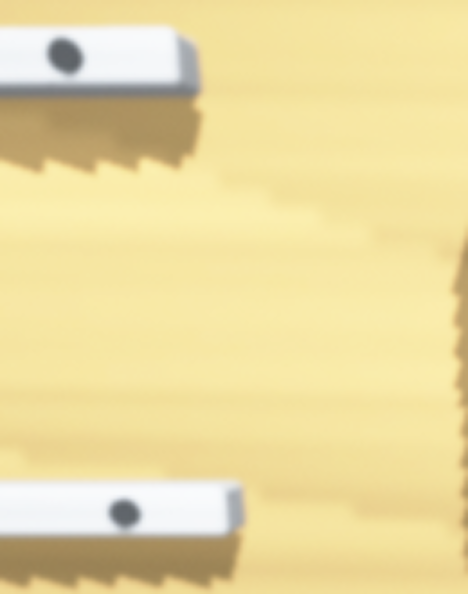

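move_arm --xyz '[[0, 0, 0], [0, 0, 0], [0, 0, 0], [0, 0, 0], [0, 0, 0], [0, 0, 0], [0, 0, 0], [0, 0, 0], [0, 0, 0], [-3.4, 3.6, 0], [-3.4, 3.6, 0], [0, 0, 2], [0, 0, 0], [0, 0, 0]]' --angular '[[0, 0, -0.175], [0, 0, -0.175], [0, 0, -0.175], [0, 0, -0.175], [0, 0, -0.175], [0, 0, -0.175], [0, 0, -0.175], [0, 0, -0.175], [0, 0, -0.175], [0, 0, 0], [0, 0, 0], [0, 0, 0], [0, 0, 0], [0, 0, 0]]' --gripper '[30, 30, 30, 30, 30, 30, 30, 30, 30, 30, 30, 30, 30, 30]'

```text
clock: 13.02
position: [578.3, 106.7, 307.6]
ee_rot: [3.14, -0.011, 1.919]
wrist_force: [-0.5, -0.4, 0.1]
opening: 25.2
```

```bash
python3 snap.py 9 wrist side
```

```text
[0.177 0.255 0.568 1.885 0.011 1.399] [578.3 106.7 307.6] [ 3.14  -0.011  1.919] lane [-161.6    0.3] F [-0.5 -0.4  0.1]
```

View pics/wrist9.png

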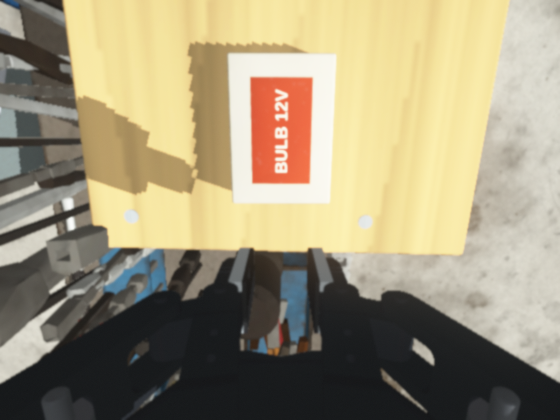

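View pics/side9.png

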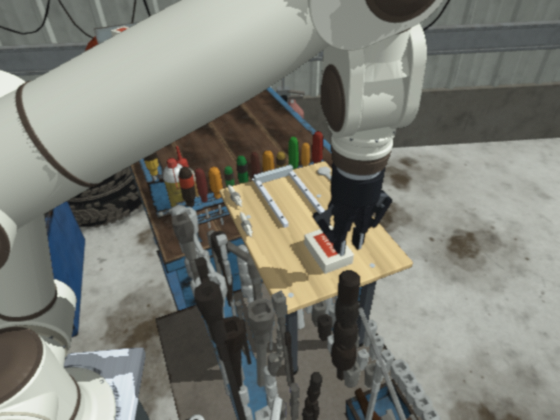

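move_arm --xyz '[[0, 0, 1], [0, 0, 1], [0, 0, 1], [0, 0, 1], [0, 0, 0.8], [0, 0, 0.8], [0, 0, 0], [0, 0, 0]]' --angular '[[0, 0, 0], [0, 0, 0], [0, 0, 0], [0, 0, 0], [0, 0, 0], [0, 0, 0], [0, 0, 0], [0, 0, 0]]' --gripper '[30, 30, 30, 30, 30, 30, 30, 30]'

```text
clock: 14.12
position: [579.0, 107.1, 251.3]
ee_rot: [3.14, -0.011, 1.919]
wrist_force: [-0.0, 0.1, -0.1]
opening: 25.8
```

```bash
python3 snap.py 10 wrist side;  python3 - <<'E'
import cv2
im=cv2.imread("pics/side10.png");cv2.imwrite("pics/side10z.png",cv2.resize(im[210:310,290:410],None,fx=6,fy=6,interpolation=cv2.INTER_CUBIC))
E
```

```text
[0.177 0.207 0.397 1.761 0.011 1.4  ] [579.  107.1 251.3] [ 3.14  -0.011  1.919] lane [-161.4   -0.6] F [-0.   0.1 -0.1]
```

View pics/wrist10.png

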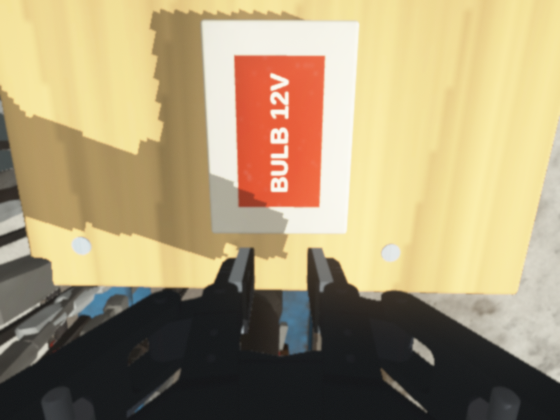

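View pics/side10z.png

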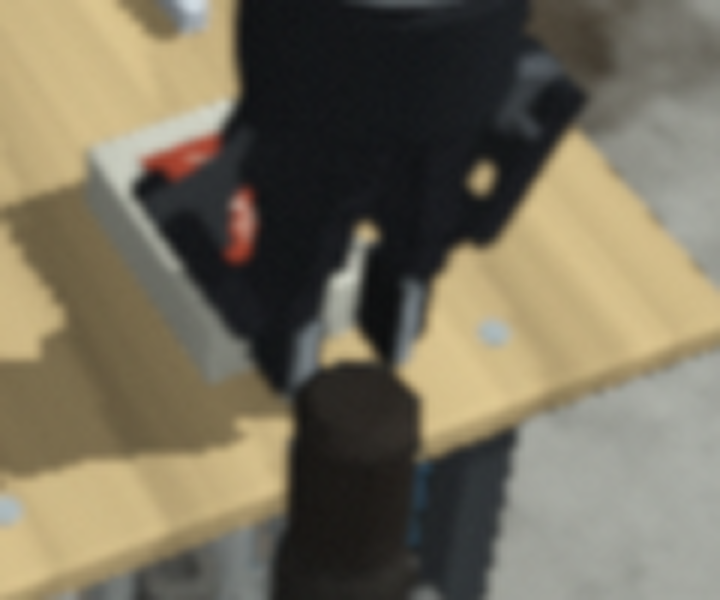

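move_arm --xyz '[[0.3, 0, 0], [0.4, 0, 0], [0.4, 0, 0], [0.4, 0, 0], [0.5, 0, 0], [0.5, 0, 0], [0.5, 0, 0], [0.5, 0, 0], [0.5, 0, 0], [0.5, 0, 0], [0.5, 0, 0], [0.3, 0, 0], [0, 0, 0], [0, 0, 0]]' --angular '[[0, 0, 0], [0, 0, 0], [0, 0, 0], [0, 0, 0], [0, 0, 0], [0, 0, 0], [0, 0, 0], [0, 0, 0], [0, 0, 0], [0, 0, 0], [0, 0, 0], [0, 0, 0], [0, 0, 0], [0, 0, 0]]' --gripper '[30, 30, 30, 30, 30, 30, 30, 30, 30, 30, 30, 30, 30, 30]'

```text
clock: 15.98
position: [560.9, 157.0, 251.6]
ee_rot: [3.14, -0.011, 1.919]
wrist_force: [-0.3, 0.5, -0.8]
opening: 25.4
```

```bash
python3 snap.py 11 wrist top
```

```text
[0.267 0.19  0.378 1.758 0.011 1.49 ] [560.9 157.  251.6] [ 3.14  -0.011  1.919] lane [-108.4   -0.5] F [-0.3  0.5 -0.8]
```

View pics/wrist11.png

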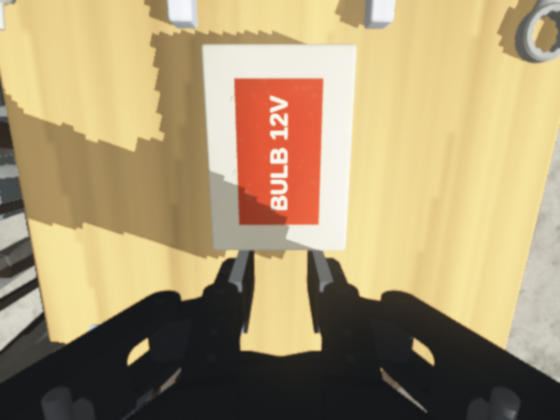

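View pics/top11.png

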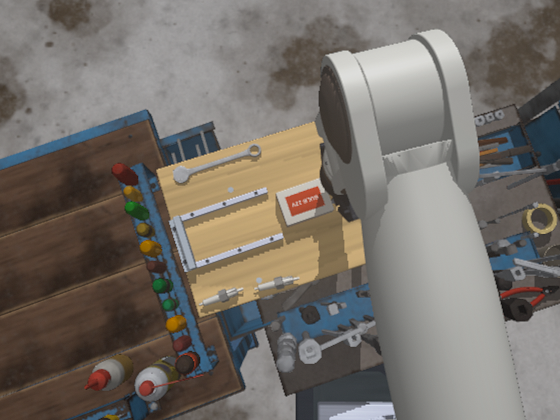

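```bash
python3 - <<'E'
import cv2
im=cv2.imread("pics/wrist11.png")
cv2.imwrite("pics/w11z.png",cv2.resize(im[0:80,160:400],None,fx=3.3,fy=6,interpolation=cv2.INTER_CUBIC))
E
```

```text
(no output)
```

View pics/w11z.png

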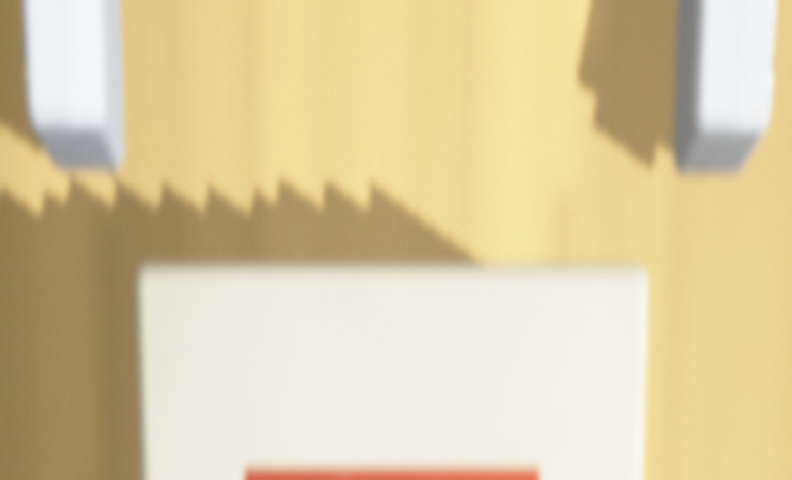

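move_arm --xyz '[[0.3, 0, 0], [0.4, 0.02, 0], [0.5, 0.02, 0], [0.5, 0.02, 0], [0.5, 0.02, 0], [0.5, 0.02, 0], [0.5, 0, 0], [0.5, 0, 0], [0.5, 0, 0], [0.5, 0, 0], [0.5, 0, 0], [0.5, 0, 0], [0.5, 0, 0], [0.5, 0, 0], [0.5, 0, 0], [0.3, 0, 0], [0, 0, 0]]' --angular '[[0, 0, 0], [0, 0, 0], [0, 0, 0], [0, 0, 0], [0, 0, 0], [0, 0, 0], [0, 0, 0], [0, 0, 0], [0, 0, 0], [0, 0, 0], [0, 0, 0], [0, 0, 0], [0, 0, 0], [0, 0, 0], [0, 0, 0], [0, 0, 0], [0, 0, 0]]' --gripper '[30, 30, 30, 30, 30, 30, 30, 30, 30, 30, 30, 30, 30, 30, 30, 30, 30]'

```text
clock: 18.2
position: [536.1, 228.1, 252.4]
ee_rot: [3.14, -0.011, 1.919]
wrist_force: [-0.2, 1.0, -0.3]
opening: 25.5
```

```bash
python3 snap.py 12 wrist
```

```text
[0.396 0.189 0.378 1.758 0.011 1.619] [536.1 228.1 252.4] [ 3.14  -0.011  1.919] lane [-33.1  -1.4] F [-0.2  1.  -0.3]
```

View pics/wrist12.png

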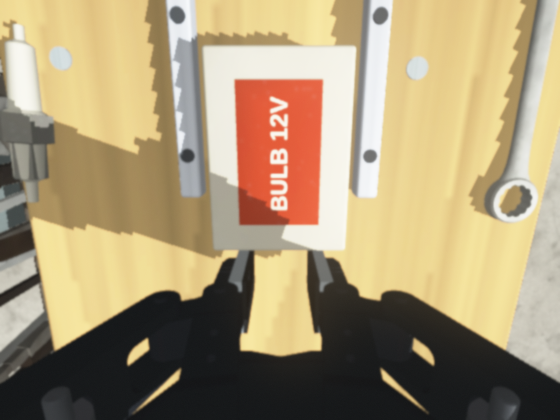

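```bash
cat > z.py <<'E'
import cv2,sys
n,a,b,c,d,fx,fy=sys.argv[1],*map(float,sys.argv[2:])
im=cv2.imread(f"pics/{n}.png")[int(a):int(b),int(c):int(d)]
cv2.imwrite(f"pics/{n}z.png",cv2.resize(im,None,fx=fx,fy=fy,interpolation=cv2.INTER_CUBIC))
E
python3 z.py wrist12 0 210 155 395 3.3 2.8
```

```text
(no output)
```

View pics/wrist12z.png

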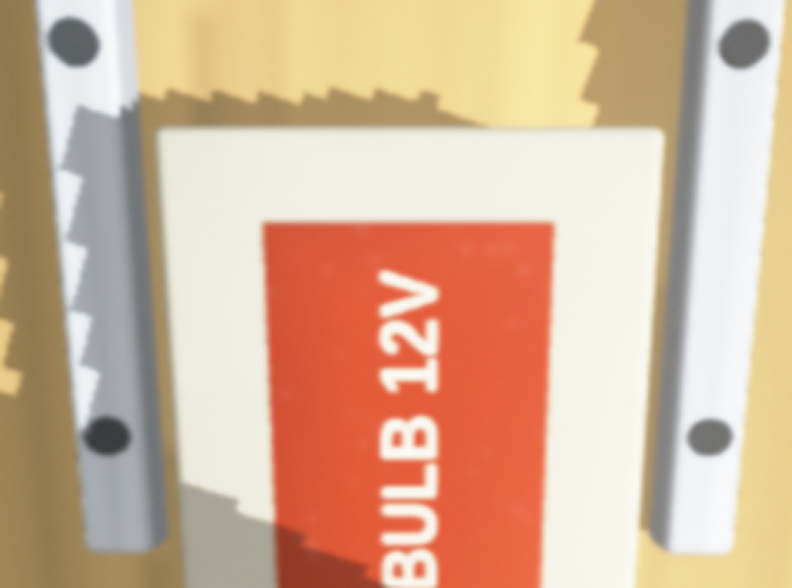

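move_arm --xyz '[[0.3, 0, 0], [0.5, 0, 0], [0.5, 0, 0], [0.5, 0, 0], [0.5, 0, 0], [0.5, 0, 0], [0.5, 0, 0], [0.5, 0, 0], [0.5, 0, 0], [0.5, 0, 0], [0.5, 0, 0], [0.5, 0, 0], [0.5, 0, 0], [0.5, 0, 0], [0.5, 0, 0], [0.3, 0, 0], [0, 0, 0], [0, 0, 0]]' --angular '[[0, 0, 0], [0, 0, 0], [0, 0, 0], [0, 0, 0], [0, 0, 0], [0, 0, 0], [0, 0, 0], [0, 0, 0], [0, 0, 0], [0, 0, 0], [0, 0, 0], [0, 0, 0], [0, 0, 0], [0, 0, 0], [0, 0, 0], [0, 0, 0], [0, 0, 0], [0, 0, 0]]' --gripper '[30, 30, 30, 30, 30, 30, 30, 30, 30, 30, 30, 30, 30, 30, 30, 30, 30, 30]'

```text
clock: 20.5
position: [510.3, 299.2, 253.2]
ee_rot: [3.14, -0.011, 1.919]
wrist_force: [-0.2, -0.4, -0.5]
opening: 25.5
```

```bash
python3 snap.py 13 wrist top; python3 z.py wrist13 0 210 155 395 3.3 2.8
```

```text
[0.525 0.211 0.406 1.762 0.01  1.748] [510.3 299.2 253.2] [ 3.14  -0.011  1.919] lane [42.6 -1.4] F [-0.2 -0.4 -0.5]
```

View pics/wrist13.png

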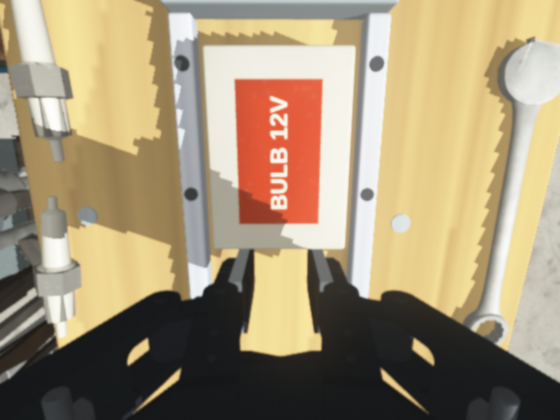

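View pics/wrist13z.png

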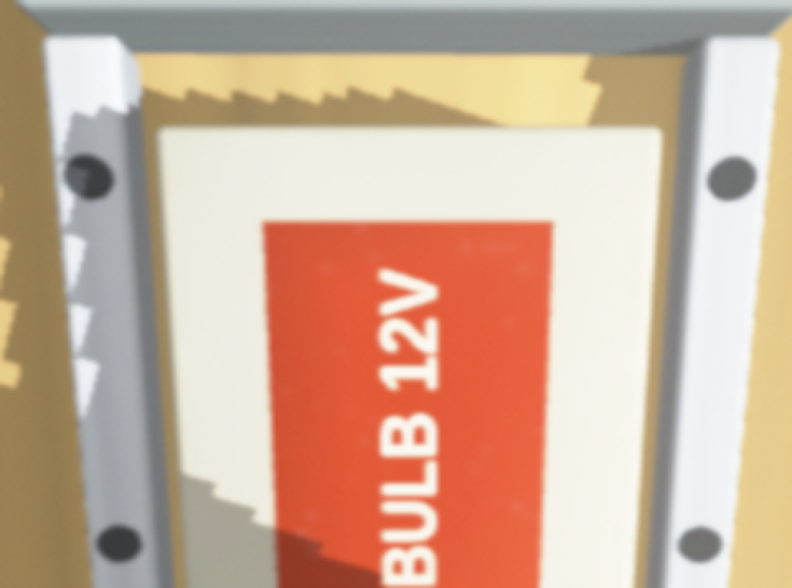

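```bash
python3 - <<'E'
from h import *
m=dict(bot.camera_model("wrist")); m["world_to_cam"]=np.load("m_wrist13.npy")
print("front",lane(onz(m,(280,45.3),287)),"stop top",[lane(onz(m,(280,r),282)) for r in (2.5,3.5)],"stop foot",lane(onz(m,(280,53/2.8-.3),260)))
print("tail",lane(onz(m,(280,248.5),287)))
E
```

```text
front [137.8  -1.4] stop top [array([153.9,  -1.3]), array([153.6,  -1.3])] stop foot [154.8  -1.3]
tail [54.5 -1.5]
```

move_arm --xyz '[[0.3, 0, 0], [0.3, 0, 0], [0.2, 0, 0], [0.2, 0, 0], [0.1, 0, 0], [0.1, 0, 0], [0, 0, 0], [0, 0, 0]]' --angular '[[0, 0, 0], [0, 0, 0], [0, 0, 0], [0, 0, 0], [0, 0, 0], [0, 0, 0], [0, 0, 0], [0, 0, 0]]' --gripper '[30, 30, 30, 30, 30, 30, 30, 30]'

```text
clock: 21.6
position: [506.2, 310.6, 253.3]
ee_rot: [3.14, -0.011, 1.919]
wrist_force: [-0.0, -0.2, 0.2]
opening: 25.7
```

```bash
python3 snap.py 14 wrist; python3 z.py wrist14 0 100 155 395 3.3 5
```

```text
[0.545 0.217 0.413 1.763 0.01  1.768] [506.2 310.6 253.3] [ 3.14  -0.011  1.919] lane [54.7 -1.4] F [-0.  -0.2  0.2]
```

View pics/wrist14z.png

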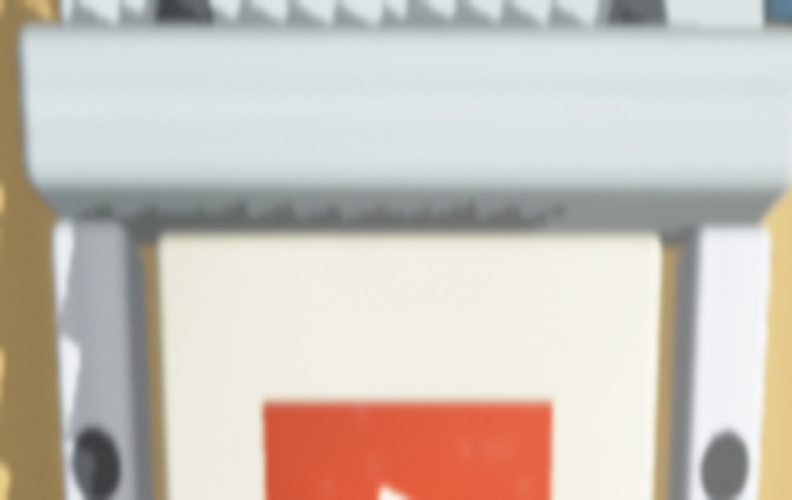

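move_arm --xyz '[[0.1, 0, 0], [0.1, 0, 0], [0.1, 0, 0], [0, 0, 0], [0, 0, 0]]' --angular '[[0, 0, 0], [0, 0, 0], [0, 0, 0], [0, 0, 0], [0, 0, 0]]' --gripper '[30, 30, 30, 30, 30]'

```text
clock: 22.28
position: [505.1, 313.4, 253.3]
ee_rot: [3.141, -0.011, 1.919]
wrist_force: [0.8, -0.0, -0.0]
opening: 25.6
```

```bash
python3 snap.py 15 wrist; python3 z.py wrist15 0 100 155 395 3.3 5;python3 - <<'E'
from h import *
m=dict(bot.camera_model("wrist")); m["world_to_cam"]=np.load("m_wrist14.npy")
print("front",lane(onz(m,(280,46.4),287)),"stop",lane(onz(m,(280,37.),282)))
E
```

```text
[0.55  0.219 0.415 1.764 0.01  1.773] [505.1 313.4 253.3] [ 3.141 -0.011  1.919] lane [57.7 -1.4] F [ 0.8 -0.  -0. ]
front [149.5  -1.3] stop [154.   -1.3]
```

View pics/wrist15z.png

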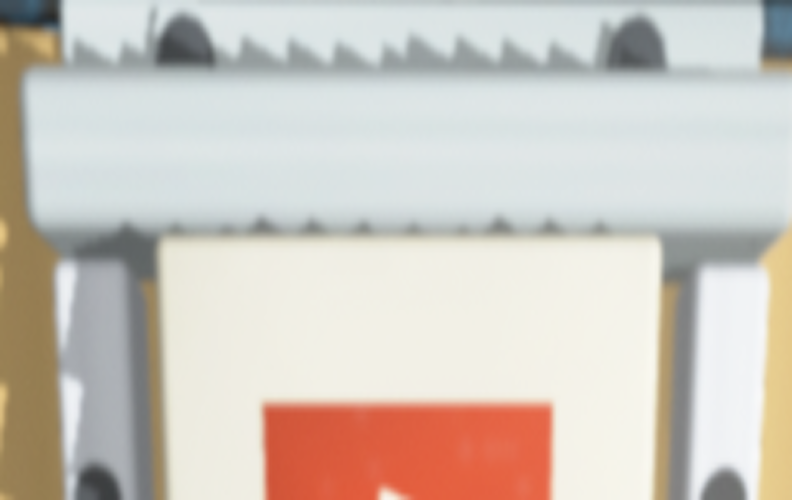

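move_arm --xyz '[[0.05, 0, 0], [0.05, 0, 0], [0, 0, 0]]' --angular '[[0, 0, 0], [0, 0, 0], [0, 0, 0]]' --gripper '[30, 30, 30]'

```text
clock: 22.7
position: [504.8, 314.3, 253.3]
ee_rot: [3.141, -0.011, 1.919]
wrist_force: [0.7, -0.3, -0.6]
opening: 25.4
```

move_arm --xyz '[[0.05, 0, 0], [0, 0, 0]]' --angular '[[0, 0, 0], [0, 0, 0]]' --gripper '[30, 30]'

```text
clock: 22.95
position: [504.7, 314.3, 253.3]
ee_rot: [3.141, -0.01, 1.919]
wrist_force: [0.3, -4.8, 0.6]
opening: 25.4
```

move_arm --xyz '[[0.04, 0, 0], [0, 0, 0]]' --angular '[[0, 0, 0], [0, 0, 0]]' --gripper '[30, 30]'

```text
clock: 23.2
position: [504.6, 314.3, 253.3]
ee_rot: [3.141, -0.009, 1.918]
wrist_force: [1.5, -6.4, 0.9]
opening: 25.7
```

```bash
python3 snap.py 16 wrist; python3 z.py wrist16 0 100 155 395 3.3 5
```

```text
[0.552 0.22  0.416 1.764 0.009 1.776] [504.6 314.3 253.3] [ 3.141 -0.009  1.918] lane [58.7 -1.2] F [ 1.5 -6.4  0.9]
```

View pics/wrist16z.png

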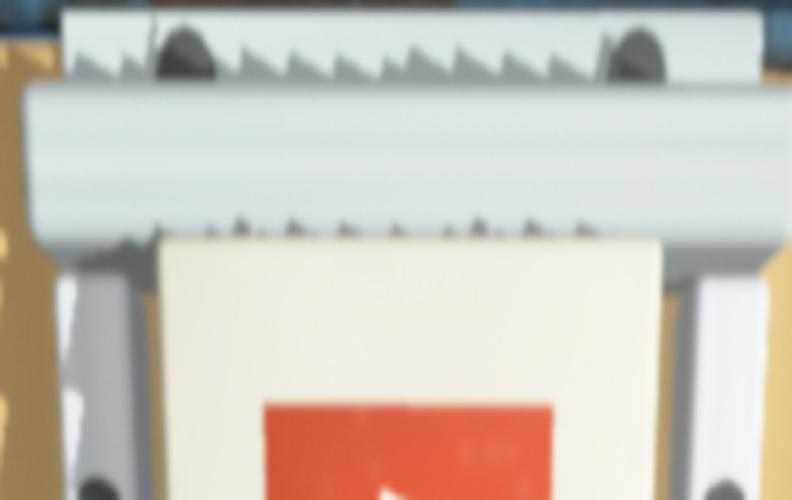

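move_arm --xyz '[[-0.05, 0, 0], [-0.1, 0, 0], [-0.3, 0, 0], [-0.8, 0, 0], [-1, 0, 0], [-1, 0, 0], [-1, 0, 0], [0, 0, -3], [0, 0, -5], [0, 0, 0], [0, 0, 0]]' --angular '[[0, 0, 0], [0, 0, 0], [0, 0, 0], [0, 0, 0], [0, 0, 0], [0, 0, 0], [0, 0, 0], [0, 0, 0], [0, 0, 0], [0, 0, 0], [0, 0, 0]]' --gripper '[30, 30, 30, 30, 30, 30, 30, 30, 30, 30, 30]'

```text
clock: 24.62
position: [519.6, 274.1, 332.5]
ee_rot: [3.141, -0.011, 1.919]
wrist_force: [0.1, 0.0, -0.1]
opening: 25.6
```

```bash
python3 snap.py 17 wrist side top; python3 z.py wrist17 0 200 160 400 3.3 2.9;python3 z.py top17 150 320 150 320 3.5 3.5
```

```text
[0.48  0.28  0.651 1.94  0.011 1.703] [519.6 274.1 332.5] [ 3.141 -0.011  1.919] lane [15.8 -1.5] F [ 0.1  0.  -0.1]
```

View pics/wrist17.png

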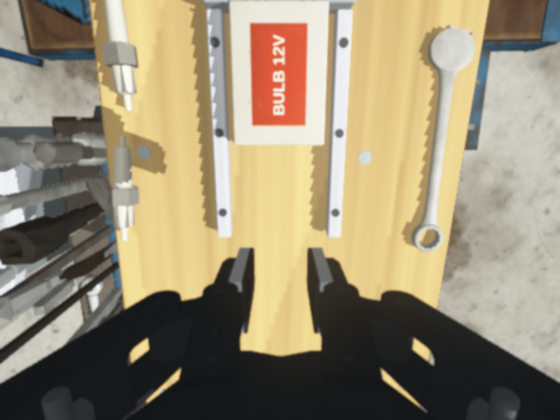

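View pics/wrist17z.png

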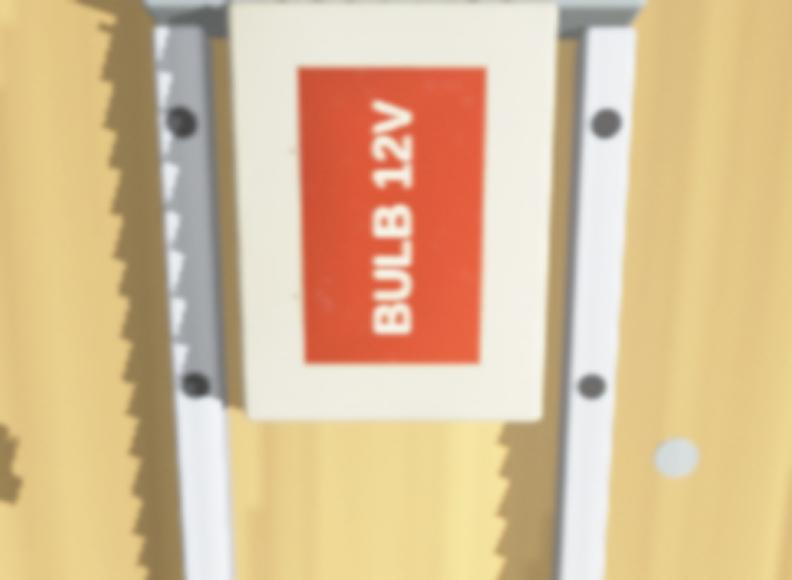

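View pics/top17z.png

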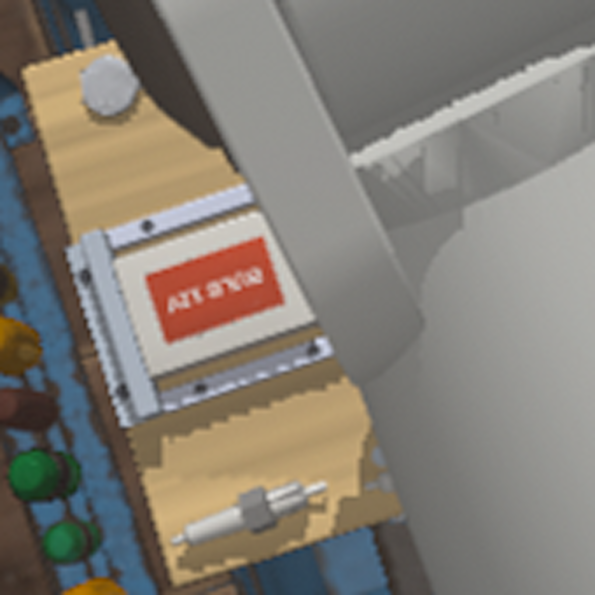

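```bash
python3 - <<'E'
from h import *
m=dict(bot.camera_model("wrist")); 
for n,r in ((16,249),(17,144.3)):
  m["world_to_cam"]=np.load(f"m_wrist{n}.npy"); print(n,"tail",lane(onz(m,(280,r),287)))
E
python3 z.py wrist17 0 14 220 340 6 20; python3 z.py wrist16 230 265 200 360 5 8
```

```text
16 tail [70.4 -1.3]
17 tail [69.5 -1.6]
```

View pics/wrist17z.png

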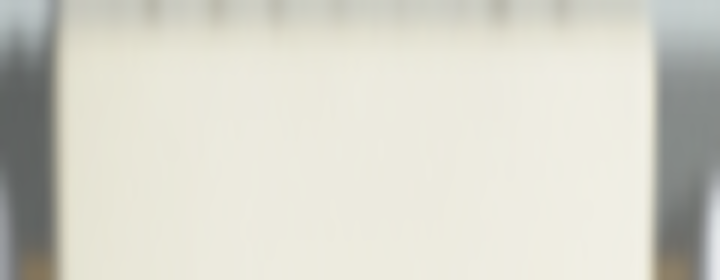

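View pics/wrist16z.png

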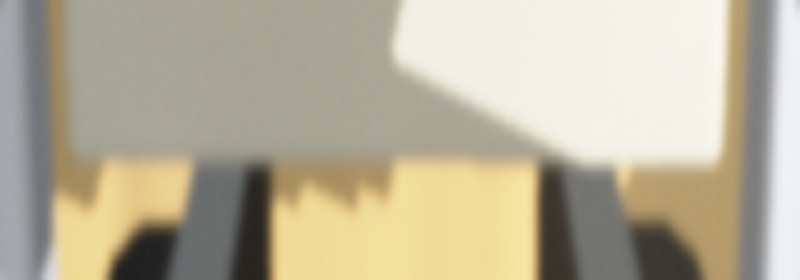

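```bash
python3 -c "
from plant import bot
print(bot.get_state()['clock'],bot.close_job())"
```

```text
the job is handed in; nothing more can be done
24.775 None
```

The carton is in the lane with its end against the stop, and I handed the job in at 24.8 s of the 61 s allowed.

**What I did:** I pushed the carton sideways with two part-open fingers, which squared it up and centred it on the lane. Then I pushed it lengthwise down the lane and crept the last millimetres until it met the stop at about 6.5 N. I backed the fingers off 42 mm and raised them clear.

**Last checks:**
- **Position:** the pictures show the carton centred between the rails, with clearance on both sides, and its front edge at the stop.
- **Tail reading:** it measured 70.4 mm from the mouth before backing off and 69.5 mm after, against a nominal 70 mm. That is within the camera's accuracy, so a gap of up to about 1 mm at the stop can't be ruled out from the pictures.
- **Surroundings:** the spanner and spark plugs look undisturbed. The wrist force was near zero after the fingers came away.

**One thing disagreed:** with the gripper part-open, the fingertips sat about 20–25 mm higher than the reported tool position. My first sideways pass therefore skimmed over the lid without touching or moving the carton. I backed off, lowered the tool and repeated the push.

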